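# Find the high spot of a printed flywheel with a plunger indicator

## Robot

A 6-joint arm with a two-finger parallel gripper is mounted at the origin on the work surface. World frame = base frame: x ahead of the robot, y to its left, z up, the work surface at z = 0. Lengths are in m, angles in rad, forces in N, time in s.
With the tool pointing down it reaches from about 0.3 to 0.875 m from the base axis. Payload 6.4 kg.
Tool frame: the origin (TCP) lies midway between the tips of the shut fingers; the grasp point (between the pads) lies 19 mm behind it; z points along the fingers, y is the line along which they close (so a half turn about z gives the same grasp; the last joint's range is limited). The gripper opens to 88 mm and grips with 3 to 60 N. Pads are 18 mm wide; open, the fingers measure 123 mm over their backs; the gripper's body (75 mm by 187 mm) begins 45 mm behind the grasp point.
Start: joints at [0.975, 0.181, 1.607, -0, 1.354, -0.206], TCP at [0.218, 0.532, 0.239] pointing down, gripper open.
Joint ranges: [-2.99, 2.99], [-0.89, 2.07], [0.3, 2.58], [-1.14, 4.28], [0, 2.63], [-3.12, 3.12]. Speed limits (rad/s): [2.57, 2.57, 3.01, 3.14, 3.14, 3.14].

## Interface

Orientations are given as a rotation vector (axis times angle).
In Python, from rig import r gives the robot as it stands. The module is installed in compiled form; this text tells all that it offers.
- The arm moves only by the tool apply_moves, never from a script. Its argument "plan" is a list of rows, each an object of numbers: "fingers": the closure, from -1 (fully open) to 1 (shut); "x", "y", "z": the shift along the tool's x, y, z in m; "twist": the turn about the tool's z in degrees. A call has 1 to 8 rows; each row shifts and turns the commanded pose from where the row before left it, along the tool's axes as they then stand; what a row does not reach is not made up. A row lasts 1/10 s, in which the tool goes at most 50 mm and 8.59 degrees, less where a joint would pass 70% of its speed; a pose out of reach is approached as far as the arm can. A call is refused whole if a number of a shift passes 0.05 or a number of a turn 8.59, either way. A call with a gripper value outside its range is refused whole. The fingers move at their own pace and stop on an object; the grip force is fixed at half the most. Time passes only in rows, so rows that do not move let the fingers close. It gives the time, the measured TCP pose, the force, the opening and the grip force at its end, in the units of the state.
- r.state(): the state, without advancing time (a new reading comes with each control period).
- r.grab_frame(name): name is "side" or "top" or "wrist"; returns the picture (420x560x3 uint8, red, green, blue); there is no depth.
- r.camera_params(name): a dict with "mtx" (3x3 intrinsics, pixels), "k1" (the pictures are not rectified: a ray, as slopes to the right and down, at radius r is drawn at 1 + k1 r^2 times it, then the intrinsics apply), "view" (4x4, takes a point from world to camera coordinates); the wrist camera has in their place "T_tool_cam" (4x4, takes a point from camera to tool coordinates, whose origin is the TCP and whose axes are the flange's). Camera axes: x right, y down, z forward; pixel columns grow to the right and rows downward; lengths in m; the calibration is good to about 2 mm. A picture is of the moment at which its call begins: read the wrist's pose just before it. camera_params takes no time and is no camera call.
- r.finish_job(): hands the job in; it is judged then, once.
The state is a dict: "time": time; "q": joint angles; "joint_vel": joint speeds; "effort": joint torques, N m; "eef_pos": TCP position; "orientation": TCP orientation; "force": force on the tool from outside, world axes, zero at the start; "torque": the same for the moment, N m; "grip_width": opening from 0.0 (shut) to 1.0 (fully open); "grasp_force": force on a finger pad.
Only numpy, scipy, OpenCV 4.12 (cv2) and the standard library are available. Lean on these libraries where they do the work, as an engineer would, in place of code of your own. Each camera call takes 0.05 s, during which the arm holds its last target. There are 200 camera calls.

## Task

Slide the indicator stand up to the flywheel until its plunger is sprung against the rim, then crank the wheel round under the plunger, watching the needle, to find the highest spot anywhere on the out-of-round rim. Leave the wheel standing with that spot under the plunger and the indicator still pressing on it. Never drive the plunger to the end of its travel or jam it, and leave the other things on the bench where they are.

Things in the scene. Friction and masses are not known exactly. Their poses are not given: they have to be found in the camera images.
- gauge: Bench run-out gauge, fixed to the bench: dark cast bed 150 x 420 x 30 mm high, origin under it on the bench; its +y runs along the guide rail from the indicator end to the spindle end. Spindle axis upright at y = +105 mm (see axis).
- axis (a point): Point on the fixed upright spindle axis, 85 mm above the bench, level with the middle of the flywheel's rim and with the plunger. The grey resin flywheel, about 140 mm across and 26 mm thick (72 to 98 mm above the bench), is clamped on the spindle under the crank; how it is turned on it is unknown.
- hub_top (a point): Top of the crank's clamp hub on the spindle axis, 130 mm above the bench. About the flywheel below it: the rim is out of round, its radius lies between 69 and about 74 mm; it has one highest hump and, well over 90 degrees away, a second hump some 1.7 mm lower; the rest is nearly round. Each hump is 60 to 70 degrees wide.
- spindle (a joint): Angle of the spindle, crank and flywheel (they turn together), rad, positive anticlockwise from above; no end stops; 0 when the crank arm points along the gauge's +x. It has drag (about 5 N at the crank grip) and stays where it is left.
- crank_grip (a point): Point to grip on the crank's upright black handle, 148 mm above the bench. The handle is round, 22 mm across, 120 to 168 mm above the bench, 52 mm from the spindle axis, and revolves freely on its pin, so it can be held and carried round in a circle without turning the hand. The crank arm's top lies at 118 mm.
- column_grip (a point): Point to grip on the indicator stand's upright round steel column: 20 mm across, top 165 mm above the bench, this point at 140 mm on its axis. The stand slides up to 60 mm along the rail (gauge y) to the spindle, against 8 N of friction, and stays where left.
- dial (a point): Centre of the indicator's face-up white dial, 80 mm across, 99 mm above the bench, 60 mm from the column's axis towards the spindle; it rides on the stand, joined to the column by a low bracket.
- plunger: Sprung plunger of the indicator, a 5 mm rod with a 6 mm ball end; origin at the tip of the ball, 85 mm above the bench, 135 mm from the column's axis when not pressed. It points level at the spindle axis. Travel 8 mm into the indicator; spring force 0.8 N at first, 1.6 N at full travel. At the start it is 11 to 43 mm clear of the rim.
- needle (a joint): Needle on the dial, rad. 0 when the plunger is free (needle points at the spindle); turns clockwise, seen from above, as the plunger is pressed in: 0.628 rad (one large division) per mm, end stop at 5.03 rad (8 mm). No movement means no contact; a higher rim gives a larger reading.
- sleeve: Bystander: loose grey printed sleeve, 42 mm across, 75 mm tall; origin under it.
- resin_bottle: Bystander: loose black bottle, 72 mm across, 170 mm tall; origin under it.
- glove_box: Bystander: loose blue carton 120 x 240 x 75 mm; origin under it.
- screwdriver: Bystander: loose screwdriver lying on the bench.

How it is judged:
By the outcome, as a careful person would: the job done as asked, in the order asked, and still so for the second after the job is handed in, with the robot touching nothing.
It also fails if it takes over 72 s, if anything falls off the work surface, if the arm or the gripper's body presses on something with over 40 N, if the wrist force passes 120 N, or if a joint passes its speed limit or range.

## Working session

There is one attempt and no reset: what is moved stays moved. The work goes in short steps, Python scripts to look and compute and a tool call to move; the robot and the scene stay as the last step left them, time stands still between calls to the robot, and variables do not carry over. Pictures are saved under pics/ and viewed, at most 10 in all, crops included, and the job is handed in when it is done.

Besides the shell and the picture viewer there is one more tool, called after "Call:" by a JSON object that holds its "api" and its "payload", one argument or row to a line. apply_moves: Moves the arm, as the interface text tells. Its arguments: {"type":"object","properties":{"plan":{"type":"array","items":{"type":"object","properties":{"fingers":{"type":"number"},"x":{"type":"number"},"y":{"type":"number"},"z":{"type":"number"},"twist":{"type":"number"}}}}},"required":["plan"]}

```bash
mkdir -p pics; cat > h.py <<'E'
import numpy as np, cv2
from scipy.spatial.transform import Rotation as R
from rig import r
def cam(name):
    p=r.camera_params(name)
    if name=='wrist':
        s=r.state(); T=np.eye(4); T[:3,:3]=R.from_rotvec(s['orientation']).as_matrix(); T[:3,3]=s['eef_pos']
        C=T@np.array(p['T_tool_cam'])
    else: C=np.linalg.inv(np.array(p['view']))
    return np.array(p['mtx']),p['k1'],C
def ray(c,uv):
    K,k1,C=c
    d=np.linalg.inv(K)@np.array([uv[0],uv[1],1.]); s=d[:2].copy(); u=s.copy()
    for _ in range(30): u=s/(1+k1*(u@u))
    v=C[:3,:3]@np.array([u[0],u[1],1]); return C[:3,3],v/np.linalg.norm(v)
def plane(c,uv,z):
    o,d=ray(c,uv); return o+d*(z-o[2])/d[2]
def tri(rays):
    A=sum(np.eye(3)-np.outer(d,d) for o,d in rays); b=sum((np.eye(3)-np.outer(d,d))@o for o,d in rays)
    return np.linalg.solve(A,b)
def proj(c,P):
    K,k1,C=c; p=np.linalg.inv(C)@np.append(P,1); u=p[:2]/p[2]; u=u*(1+k1*(u@u)); return (K@np.append(u,1))[:2]
def grab(n): return cv2.cvtColor(r.grab_frame(n),cv2.COLOR_RGB2BGR)
E
python3 - <<'E'
from h import *
for n in('side','top'):
    im=grab(n); cv2.imwrite(f'pics/{n}0.png',im); c=cam(n); print(n,c[2].round(3).tolist(),c[0].round(1).tolist(),c[1])
s=r.state(); print(s); print(np.array(r.camera_params('wrist')['T_tool_cam']).round(3)); print(R.from_rotvec(s['orientation']).as_matrix().round(3))
E
```

```text
side [[-0.99, -0.108, 0.088, 0.472], [-0.139, 0.706, -0.695, 0.858], [0.012, -0.7, -0.714, 1.022], [0.0, 0.0, 0.0, 1.0]] [[468.7, 0.0, 277.1], [0.0, 468.7, 209.9], [0.0, 0.0, 1.0]] -0.035508767380203005
top [[-0.01, -0.982, 0.191, 0.364], [-1.0, 0.008, -0.011, -0.022], [0.009, -0.191, -0.982, 1.213], [0.0, 0.0, 0.0, 1.0]] [[382.4, 0.0, 284.4], [0.0, 382.4, 207.1], [0.0, 0.0, 1.0]] -0.09148873237977766
{'time': 0.1, 'q': array([ 9.74707622e-01,  1.81449811e-01,  1.60786620e+00,  1.41126747e-05,
        1.35377538e+00, -2.06330018e-01]), 'joint_vel': array([ 9.84353576e-04, -2.26251250e-03,  7.47806596e-05, -1.33321225e-03,
        3.22105365e-03,  1.20327274e-03]), 'effort': array([ 2.05447923e-04, -4.34820163e+01, -3.42694402e+01,  7.03525404e-02,
        3.40713467e-02, -7.80417326e-05]), 'eef_pos': array([0.21821509, 0.53149303, 0.23792995]), 'orientation': array([-6.08252403e-01, -3.08153725e+00,  2.15840057e-03]), 'force': array([-0.35148831, -0.28251955,  0.35335478]), 'torque': array([-0.00395774, -0.00341798, -0.05800973]), 'grasp_force': 0.0, 'grip_width': 1.0050682078986748}
[[ 0.001 -0.946 -0.325  0.085]
 [ 1.     0.001  0.    -0.   ]
 [ 0.    -0.325  0.946 -0.147]
 [ 0.     0.     0.     1.   ]]
[[-0.925  0.38  -0.001]
 [ 0.38   0.925 -0.001]
 [ 0.    -0.001 -1.   ]]
```

View pics/side0.png

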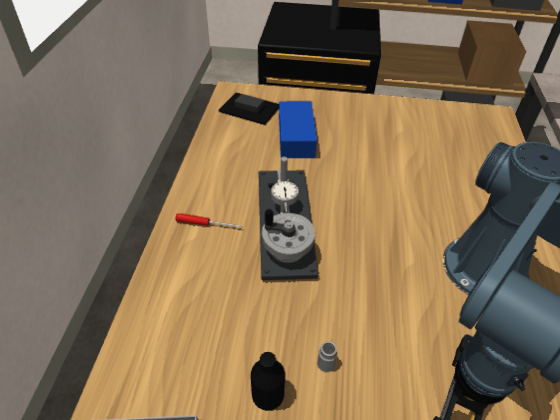

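View pics/top0.png

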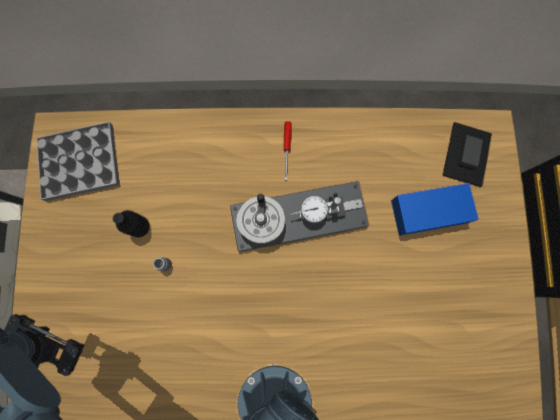

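The side view shows the dial at (285,190), hub (288,224), handle (269,211) and column top (284,158). In the top view the dial is at (315,209), hub (260,217), handle (261,197) and column (338,200).

```bash
python3 - <<'E'
from h import *
S,T=cam('side'),cam('top')
P={}
for n,a,b in(('dial',(285,190),(315,209)),('hub',(288,224),(260,217)),('handle_top',(269,211),(261,197)),('col_top',(284,158),(338,200))):
    print(n,tri([ray(S,a),ray(T,b)]).round(3))
print('plane dial',plane(T,(315,209),.099).round(3),plane(S,(285,190),.099).round(3),'hub',plane(T,(260,217),.13).round(3),plane(S,(288,224),.13).round(3))
# bed corners in the top view
print('bed',[plane(T,p,.03).round(3).tolist() for p in((238,250),(231,207),(359,183),(367,227))])
for n in('side0','top0'):
    im=cv2.imread(f'pics/{n}.png'); c=im[150:290,230:350] if n=='side0' else im[165:265,215:385]
    cv2.imwrite(f'pics/{n}c.png',cv2.resize(c,None,fx=4,fy=4,interpolation=cv2.INTER_CUBIC))
a=cv2.imread('pics/side0c.png');b=cv2.imread('pics/top0c.png')
o=np.zeros((560,1160,3),np.uint8);o[:,:480]=a;o[:400,480:]=b[:,:680];cv2.imwrite('pics/c.png',cv2.resize(o,(800,386)))
E
```

```text
dial [ 0.575 -0.125  0.098]
hub [0.547 0.037 0.13 ]
handle_top [0.597 0.032 0.166]
col_top [ 0.587 -0.184  0.167]
plane dial [ 0.575 -0.125  0.099] [ 0.574 -0.123  0.099] hub [0.547 0.037 0.13 ] [0.547 0.036 0.13 ]
bed [[0.461, 0.11, 0.03], [0.596, 0.134, 0.03], [0.671, -0.275, 0.03], [0.529, -0.294, 0.03]]
```

View pics/c.png

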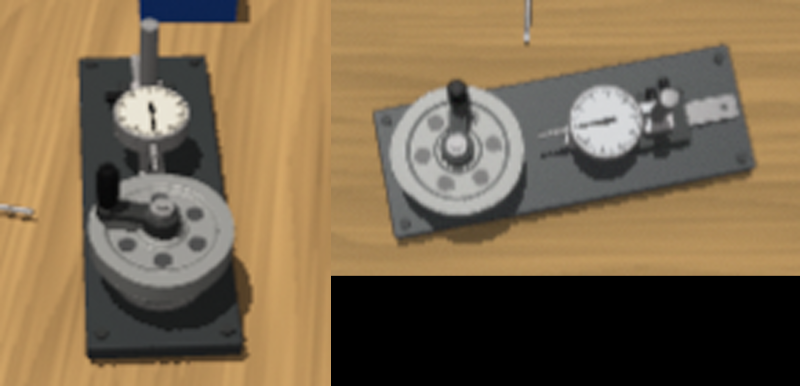

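Call:
{"api": "apply_moves", "payload": {
  "plan": [
    {"twist": -8.1,"fingers": -1},
    {"twist": -8.1},
    {"twist": -8.1},
    {"twist": -8.1},
    {"x": -0.015,"y": -0.045},
    {"x": -0.015,"y": -0.045},
    {"x": -0.015,"y": -0.045},
    {"x": -0.015,"y": -0.045}
  ]
}}

```text
validation failed for argument at $.pl...
```

Call:
{"api": "apply_moves", "payload": {
  "plan": [
    {"x": -0.015,"y": -0.045},
    {"x": -0.015,"y": -0.045},
    {"x": -0.015,"y": -0.045},
    {"x": -0.015,"y": -0.045},
    {"x": -0.015,"y": -0.045},
    {"x": -0.015,"y": -0.045},
    {"x": -0.015,"y": -0.045},
    {"x": -0.015,"y": -0.045}
  ]
}}

```text
validation failed for argument at $.pl...
```

Call:
{"api": "apply_moves", "payload": {
  "plan": [
    {"x": -0.015,"y": -0.045},
    {"x": -0.015,"y": -0.045},
    {"x": -0.015,"y": -0.045},
    {"x": -0.014,"y": -0.045},
    {"x": 0,"y": -0.045,"fingers": -0.2},
    {"x": 0,"y": -0.004,"fingers": -0.2},
    {"fingers": -0.2},
    {"fingers": -0.2}
  ]
}}

```text
validation failed for argument at $.pl...
```

```bash
python3 - <<'E'
from h import *
s=r.state(); c=cam('wrist'); cv2.imwrite('pics/w1.png',grab('wrist')); cv2.imwrite('pics/t1.png',grab('top'))
print(s['time'],s['eef_pos'].round(4),s['q'].round(2),s['grip_width'],R.from_rotvec(s['orientation']).as_matrix().round(3).tolist(),c[0].round(1).tolist(),c[1])
print('pred col top',proj(c,np.array([.587,-.184,.165])))
E
```

```text
0.1 [0.2182 0.5315 0.2379] [ 0.97  0.18  1.61  0.    1.35 -0.21] 1.0050682078986748 [[-0.925, 0.38, -0.001], [0.38, 0.925, -0.001], [0.0, -0.001, -1.0]] [[300.9, 0.0, 276.9], [0.0, 300.9, 208.0], [0.0, 0.0, 1.0]] -0.059737186428140125
pred col top [-13.6194916  535.42157508]
```

View pics/w1.png

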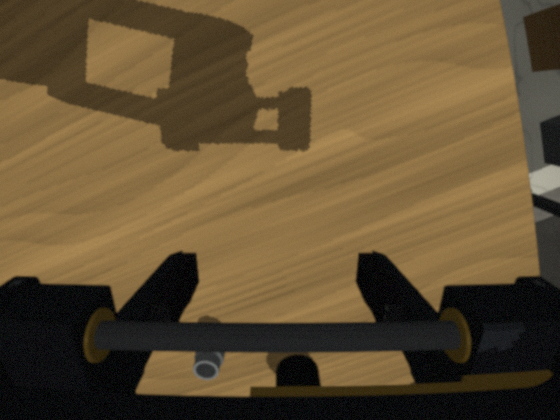

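The wrist view showed only bare bench, the sleeve at (205,365), the bottle at (297,370) and the fingers. No move ran because every row needs all five fields.

Call:
{"api": "apply_moves", "payload": {
  "plan": [
    {"x": 0,"y": 0,"z": 0,"twist": -8.1,"fingers": -1},
    {"x": 0,"y": 0,"z": 0,"twist": -8.1,"fingers": -1},
    {"x": 0,"y": 0,"z": 0,"twist": -8.1,"fingers": -1},
    {"x": 0,"y": 0,"z": 0,"twist": -8.1,"fingers": -1},
    {"x": -0.015,"y": -0.045,"z": 0,"twist": 0,"fingers": -1},
    {"x": -0.015,"y": -0.045,"z": 0,"twist": 0,"fingers": -1},
    {"x": -0.015,"y": -0.045,"z": 0,"twist": 0,"fingers": -1},
    {"x": -0.015,"y": -0.045,"z": 0,"twist": 0,"fingers": -1}
  ]
}}

```text
time: 1.0
eef_pos: [0.3093, 0.3636, 0.2386]
orientation: [-0.277, 3.129, -0.0]
force: [1.0, -0.1, 0.5]
grip_width: 1.003
grasp_force: 0.0
```

Call:
{"api": "apply_moves", "payload": {
  "plan": [
    {"x": -0.014,"y": -0.045,"z": 0,"twist": 0,"fingers": -1},
    {"x": -0.014,"y": -0.045,"z": 0,"twist": 0,"fingers": -1},
    {"x": -0.014,"y": -0.045,"z": 0,"twist": 0,"fingers": -1},
    {"x": -0.014,"y": -0.045,"z": 0,"twist": 0,"fingers": -1},
    {"x": -0.014,"y": -0.045,"z": 0,"twist": 0,"fingers": -1},
    {"x": -0.014,"y": -0.045,"z": 0,"twist": 0,"fingers": -1},
    {"x": -0.014,"y": -0.045,"z": 0,"twist": 0,"fingers": -1},
    {"x": -0.014,"y": -0.045,"z": 0,"twist": 0,"fingers": -1}
  ]
}}

```text
time: 1.8
eef_pos: [0.4827, 0.0283, 0.2388]
orientation: [-0.275, 3.129, 0.0]
force: [0.2, 1.1, 0.5]
grip_width: 0.999
grasp_force: 0.0
```

Call:
{"api": "apply_moves", "payload": {
  "plan": [
    {"x": -0.014,"y": -0.045,"z": 0,"twist": 0,"fingers": -0.2},
    {"x": -0.014,"y": -0.045,"z": 0,"twist": 0,"fingers": -0.2},
    {"x": -0.014,"y": -0.045,"z": 0,"twist": 0,"fingers": -0.2},
    {"x": -0.014,"y": -0.045,"z": 0,"twist": 0,"fingers": -0.2},
    {"x": -0.01,"y": -0.045,"z": 0,"twist": 0,"fingers": -0.2},
    {"x": 0,"y": 0,"z": 0,"twist": 0,"fingers": -0.2},
    {"x": 0,"y": 0,"z": 0,"twist": 0,"fingers": -0.2}
  ]
}}

```text
time: 2.5
eef_pos: [0.5862, -0.1804, 0.2378]
orientation: [0.272, -3.128, -0.002]
force: [-0.5, 1.0, 0.6]
grip_width: 0.597
grasp_force: 0.0
```

```bash
python3 - <<'E'
from h import *
s=r.state(); c=cam('wrist'); w=grab('wrist'); t=grab('top')
np.save('pics/w1c.npy',np.vstack([c[2]]))
print(s['time'],s['eef_pos'].round(4),s['q'].round(2),s['grip_width'])
print('pred col top',proj(c,np.array([.587,-.184,.165])).round(0))
o=np.zeros((600,800,3),np.uint8); o[:420,:560]=w; o[420:600,0:360]=t[140:320,200:560]; cv2.imwrite('pics/w2.png',o); cv2.imwrite('pics/t2.png',t)
E
```

```text
2.5 [ 0.5862 -0.1804  0.2378] [-0.49  0.27  1.51  0.    1.37 -2.24] 0.5966943018402849
pred col top [272. 220.]
```

View pics/w2.png

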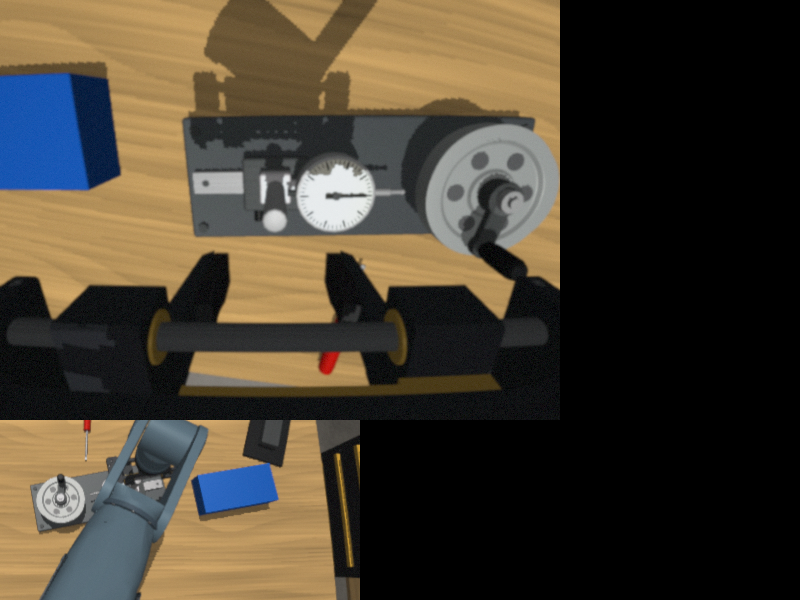

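The wrist view shows the column top at (275,221), close to the predicted (272,220). The dial is at (336,195), the plunger tip about (405,192), the hub (512,203) and the handle top (516,271).

```bash
cat >> h.py <<'E'
E
python3 - <<'E'
from h import *
c=cam('wrist'); s=r.state(); Rm=R.from_rotvec(s['orientation']).as_matrix(); T=cam('top')
for n,p,z in(('col',(275,221),.165),('dial',(336,195),.099),('tip',(405,192),.085),('hub',(512,203),.13),('handle',(516,271),.168)):
    P=plane(c,p,z); print(n,P.round(4),'tool',(Rm.T@(P-s['eef_pos'])).round(4))
print('col tri',tri([ray(c,(275,221)),ray(cam('side'),(284,158)),ray(T,(338,200))]).round(3))
E
```

```text
col [ 0.5874 -0.1798  0.165 ] tool [-0.0012 -0.0014  0.0734]
dial [ 0.575  -0.1208  0.099 ] tool [0.0006 0.0588 0.1394]
tip [ 0.5625 -0.0463  0.085 ] tool [-1.000e-04  1.343e-01  1.535e-01]
hub [0.5451 0.036  0.13  ] tool [0.0026 0.2184 0.1086]
handle [0.5959 0.033  0.168 ] tool [-0.0468  0.2067  0.0705]
col tri [ 0.586 -0.182  0.169]
```

Call:
{"api": "apply_moves", "payload": {
  "plan": [
    {"x": -0.001,"y": 0,"z": 0.03,"twist": 0,"fingers": -0.2},
    {"x": 0,"y": 0,"z": 0.03,"twist": 0,"fingers": -0.2},
    {"x": 0,"y": 0,"z": 0.03,"twist": 0,"fingers": -0.2},
    {"x": 0,"y": 0,"z": 0.025,"twist": 0,"fingers": -0.2},
    {"x": 0,"y": 0,"z": 0,"twist": 0,"fingers": 1},
    {"x": 0,"y": 0,"z": 0,"twist": 0,"fingers": 1},
    {"x": 0,"y": 0,"z": 0,"twist": 0,"fingers": 1},
    {"x": 0,"y": 0,"z": 0,"twist": 0,"fingers": 1}
  ]
}}

```text
time: 3.4
eef_pos: [0.5887, -0.18, 0.1259]
orientation: [-0.276, 3.126, -0.004]
force: [1.8, -9.9, 1.0]
grip_width: 0.263
grasp_force: 4.9
```

```bash
python3 - <<'E'
from h import *
s=r.state(); print(s['time'],s['eef_pos'].round(4),s['grip_width'],s['grasp_force'],s['force'].round(1))
c=cam('wrist'); w=grab('wrist')
for n,P in(('dial',[.575,-.1208,.099]),('tip',[.5625,-.0463,.085])): print(n,proj(c,np.array(P)).round(0))
cv2.imwrite('pics/w3.png',w)
E
```

```text
3.4 [ 0.5887 -0.18    0.1259] 0.2627370169602743 4.890366084873676 [ 1.8 -9.9  1. ]
dial [372. 241.]
tip [472. 233.]
```

View pics/w3.png

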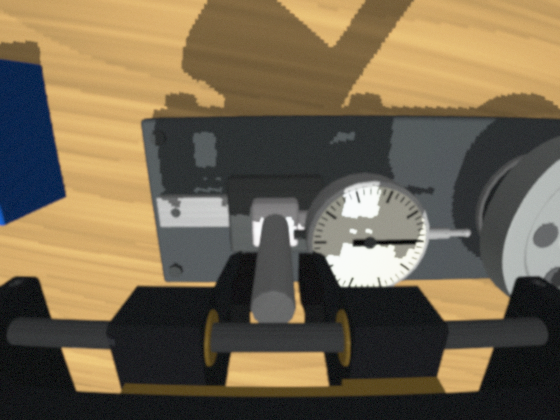

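The column is gripped. The dial is at (370,241) with the needle at zero pointing toward the spindle, and the tip is at (470,233), just clear of the rim.

```bash
cat >> h.py <<'E'
def needle(c,im,ctr,head,rr=np.arange(.010,.027,.001)):
    """clockwise angle (deg) of needle from heading (deg), dial plane z=.1"""
    g=cv2.GaussianBlur(cv2.cvtColor(im,cv2.COLOR_BGR2GRAY),(3,3),0).astype(np.float32)
    th=np.arange(0,360,1.)
    P=np.array([[proj(c,[ctr[0]+q*np.cos(np.radians(head-t)),ctr[1]+q*np.sin(np.radians(head-t)),.1]) for q in rr] for t in th],np.float32)
    v=cv2.remap(g,P[...,0],P[...,1],cv2.INTER_LINEAR)
    m=np.median(v,axis=1); m=v.mean(1); m=np.convolve(np.r_[m[-5:],m,m[:5]],np.ones(11)/11,'valid')
    i=m.argmin(); o=np.arange(-8,9); w=np.clip(v.mean(1)[(i+o)%360].max()-v.mean(1)[(i+o)%360],0,None)
    return ((i+(w*o).sum()/w.sum()+180)%360-180)%360, m.min(), np.median(m)
E
cat > n.py <<'E'
from h import *
s=r.state(); c=cam('wrist'); im=grab('wrist'); h=101.
u=np.array([np.cos(np.radians(h)),np.sin(np.radians(h))])
ctr=s['eef_pos'][:2]+.06*u
print(s['time'],s['eef_pos'].round(4),s['grip_width'].round(3),s['grasp_force'],s['force'].round(1))
a=needle(c,im,ctr,h); print('needle deg',a, 'mm',np.radians(a[0])/.628)
cv2.imwrite('pics/last.png',im)
E
python3 n.py
```

```text
Traceback (most recent call last):
  File "n.py", line 5, in <module>
    print(s['time'],s['eef_pos'].round(4),s['grip_width'].round(3),s['grasp_force'],s['force'].round(1))
                                          ^^^^^^^^^^^^^^^^^^^^^
AttributeError: 'float' object has no attribute 'round'
```

Call:
{"api": "apply_moves", "payload": {
  "plan": [
    {"x": 0,"y": 0.002,"z": 0,"twist": 0,"fingers": 1},
    {"x": 0,"y": 0.002,"z": 0,"twist": 0,"fingers": 1},
    {"x": 0,"y": 0.002,"z": 0,"twist": 0,"fingers": 1},
    {"x": 0,"y": 0.002,"z": 0,"twist": 0,"fingers": 1},
    {"x": 0,"y": 0.001,"z": 0,"twist": 0,"fingers": 1},
    {"x": 0,"y": 0,"z": 0,"twist": 0,"fingers": 1},
    {"x": 0,"y": 0,"z": 0,"twist": 0,"fingers": 1}
  ]
}}

```text
time: 4.2
eef_pos: [0.5874, -0.1731, 0.1259]
orientation: [-0.274, 3.126, -0.007]
force: [0.9, -6.4, 2.1]
grip_width: 0.213
grasp_force: 30.0
```

```bash
python3 n.py
```

```text
Traceback (most recent call last):
  File "n.py", line 5, in <module>
    print(s['time'],s['eef_pos'].round(4),s['grip_width'].round(3),s['grasp_force'],s['force'].round(1))
                                          ^^^^^^^^^^^^^^^^^^^^^
AttributeError: 'float' object has no attribute 'round'
```

```bash
sed -i "s/s\['grip_width'\].round(3)/s['grip_width']/" n.py; python3 n.py
```

```text
4.25 [ 0.5875 -0.1731  0.1259] 0.21600806191313396 30.004241284914315 [ 0.4 -7.5  2.2]
needle deg (np.float64(353.3385986520233), np.float64(52.672778216275304), np.float64(191.07613997025925)) mm 9.819939364427713
```

View pics/last.png

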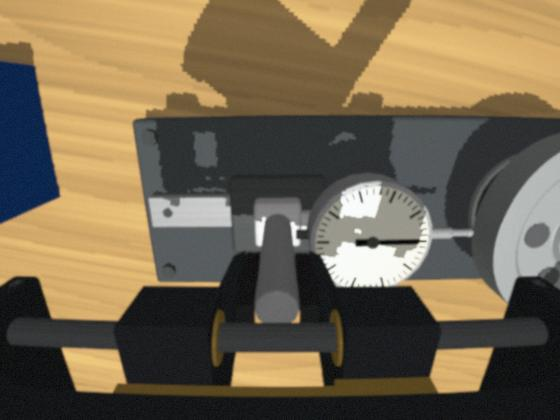

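The dial centre sits at (372,241) with the needle still at zero. The tip at (472,233) is very near the rim, so I'll fix the dial centre by pixel and go in small steps.

```bash
sed -i "s/^ctr=.*/ctr=plane(c,(372,241.5),.1)[:2]/" n.py; python3 n.py
```

```text
4.3 [ 0.5875 -0.1731  0.1259] 0.2139091968739059 30.00428623985499 [ 1.1 -6.8  2.4]
needle deg (np.float64(1.4544732467969368), np.float64(48.52290517633612), np.float64(195.85931188409978)) mm 0.04042252713181308
```

Call:
{"api": "apply_moves", "payload": {
  "plan": [
    {"x": 0,"y": 0.001,"z": 0,"twist": 0,"fingers": 1},
    {"x": 0,"y": 0.001,"z": 0,"twist": 0,"fingers": 1},
    {"x": 0,"y": 0.001,"z": 0,"twist": 0,"fingers": 1},
    {"x": 0,"y": 0,"z": 0,"twist": 0,"fingers": 1},
    {"x": 0,"y": 0,"z": 0,"twist": 0,"fingers": 1}
  ]
}}

```text
time: 4.85
eef_pos: [0.5869, -0.1703, 0.1259]
orientation: [-0.274, 3.126, -0.008]
force: [0.6, -7.0, 2.7]
grip_width: 0.219
grasp_force: 30.0
```

```bash
python3 n.py
```

```text
4.85 [ 0.5869 -0.1703  0.1259] 0.218634253493613 30.00438620802015 [ 0.6 -7.   2.7]
needle deg (np.float64(1.3715693091604635), np.float64(49.51107094504617), np.float64(195.39638241854578)) mm 0.03811847191744285
```

Call:
{"api": "apply_moves", "payload": {
  "plan": [
    {"x": 0,"y": 0.001,"z": 0,"twist": 0,"fingers": 1},
    {"x": 0,"y": 0.001,"z": 0,"twist": 0,"fingers": 1},
    {"x": 0,"y": 0.001,"z": 0,"twist": 0,"fingers": 1},
    {"x": 0,"y": 0,"z": 0,"twist": 0,"fingers": 1},
    {"x": 0,"y": 0,"z": 0,"twist": 0,"fingers": 1}
  ]
}}

```text
time: 5.4
eef_pos: [0.5864, -0.1673, 0.1259]
orientation: [-0.274, 3.126, -0.008]
force: [1.6, -7.7, 2.8]
grip_width: 0.217
grasp_force: 30.0
```

```bash
python3 n.py
```

```text
5.4 [ 0.5864 -0.1673  0.1259] 0.21654366244709375 30.004465193487704 [ 1.6 -7.7  2.8]
needle deg (np.float64(1.364888564616706), np.float64(49.46365807273171), np.float64(198.2258952747692)) mm 0.03793280155315429
```

Call:
{"api": "apply_moves", "payload": {
  "plan": [
    {"x": 0,"y": 0.001,"z": 0,"twist": 0,"fingers": 1},
    {"x": 0,"y": 0.001,"z": 0,"twist": 0,"fingers": 1},
    {"x": 0,"y": 0.001,"z": 0,"twist": 0,"fingers": 1},
    {"x": 0,"y": 0,"z": 0,"twist": 0,"fingers": 1},
    {"x": 0,"y": 0,"z": 0,"twist": 0,"fingers": 1}
  ]
}}

```text
time: 5.95
eef_pos: [0.5858, -0.1645, 0.1259]
orientation: [-0.274, 3.126, -0.008]
force: [0.7, -7.8, 2.3]
grip_width: 0.219
grasp_force: 30.0
```

```bash
python3 n.py
```

```text
5.95 [ 0.5858 -0.1645  0.1259] 0.21854144431134023 30.004528700374067 [ 0.7 -7.8  2.3]
needle deg (np.float64(10.95361628513794), np.float64(59.50684061917393), np.float64(197.95470705899328)) mm 0.3044214477320495
```

Call:
{"api": "apply_moves", "payload": {
  "plan": [
    {"x": 0,"y": 0.0008,"z": 0,"twist": 0,"fingers": 1},
    {"x": 0,"y": 0.0008,"z": 0,"twist": 0,"fingers": 1},
    {"x": 0,"y": 0,"z": 0,"twist": 0,"fingers": 1},
    {"x": 0,"y": 0,"z": 0,"twist": 0,"fingers": 1}
  ]
}}

```text
time: 6.4
eef_pos: [0.5856, -0.1631, 0.1259]
orientation: [-0.274, 3.126, -0.008]
force: [0.4, -7.1, 2.5]
grip_width: 0.215
grasp_force: 30.0
```

```bash
python3 n.py
```

```text
6.4 [ 0.5856 -0.1631  0.1259] 0.2150340692492555 30.004695276729763 [ 0.4 -7.1  2.5]
needle deg (np.float64(60.69184275401483), np.float64(103.50523861971769), np.float64(185.8237824873491)) mm 1.6867396260513086
```

Call:
{"api": "apply_moves", "payload": {
  "plan": [
    {"x": 0,"y": 0,"z": 0,"twist": 0,"fingers": -0.2},
    {"x": 0,"y": 0,"z": 0,"twist": 0,"fingers": -0.2},
    {"x": 0,"y": 0,"z": 0,"twist": 0,"fingers": -0.2},
    {"x": 0,"y": 0,"z": -0.03,"twist": 0,"fingers": -0.2},
    {"x": 0,"y": 0,"z": -0.04,"twist": 0,"fingers": -0.2},
    {"x": 0,"y": 0,"z": -0.04,"twist": 0,"fingers": -0.2},
    {"x": 0,"y": 0.03,"z": 0,"twist": 0,"fingers": 0.2},
    {"x": 0,"y": 0.03,"z": 0,"twist": 0,"fingers": 0.2}
  ]
}}

```text
time: 7.25
eef_pos: [0.5742, -0.101, 0.2355]
orientation: [-0.273, 3.127, -0.002]
force: [0.0, 0.6, -0.8]
grip_width: 0.44
grasp_force: 0.0
```

```bash
python3 - <<'E'
from h import *
s=r.state(); c=cam('wrist'); im=grab('wrist'); cv2.imwrite('pics/w4.png',im)
print(s['time'],s['eef_pos'].round(4),s['grip_width'])
for n,P in(('dial',[.5745,-.1045,.099]),('hub',[.545,.0365,.13]),('handle',[.596,.033,.168])): print(n,proj(c,np.array(P)).round(1))
E
```

```text
7.25 [ 0.5742 -0.101   0.2355] 0.4400692893424699
dial [273.5 195.7]
hub [434.1 201.1]
handle [431.4 272.1]
```

View pics/w4.png

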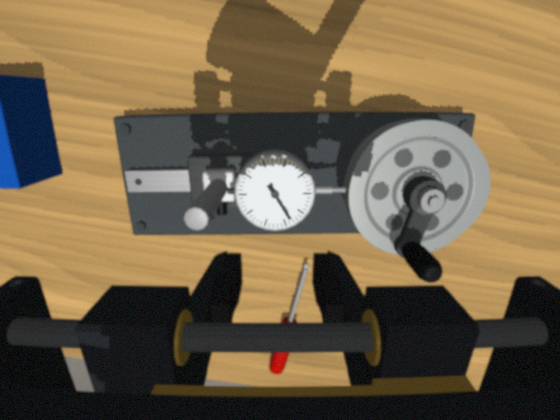

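The needle holds at about 60° (dial centre (274.5,190)). The handle top is at (428,269) and the hub (434,200). The stand is pressed and free.

```bash
python3 - <<'E'
from h import *
s=r.state(); c=cam('wrist'); im=cv2.imread('pics/w4.png')
D=plane(c,(274.5,190.5),.1); H=plane(c,(434,200),.13); G=plane(c,(429,270),.168)
print('dial',D.round(4),'hub',H.round(4),'handle',G.round(4),'hub-handle',np.linalg.norm((H-G)[:2]))
d=H-D; h=np.degrees(np.arctan2(d[1],d[0])); print('heading',h,'dist',np.hypot(*d[:2]))
print('needle wrist',needle(c,im,D[:2],h))
T=cam('top'); t=grab('top'); cv2.imwrite('pics/t4.png',t); print('proj dial top',proj(T,D),needle(T,t,D[:2],h,np.arange(.008,.026,.001)))
h=np.radians(100.8)
for n,P in(('handle',G),('hub',H)):
  v=(P-s['eef_pos'])[:2]; print(n,'in axes x=100.8 (x,y):',v@[np.cos(h),np.sin(h)],v@[np.sin(h),-np.cos(h)],' now axes x,y',(R.from_rotvec(s['orientation']).as_matrix().T@(P-s['eef_pos'])).round(4))
E
```

```text
dial [ 0.5667 -0.099   0.1   ] hub [0.5417 0.0409 0.13  ] handle [0.592 0.035 0.168] hub-handle 0.05064627489723296
heading 100.13193380642757 dist 0.14217799497892467
needle wrist (np.float64(64.57976837453273), np.float64(135.58117537064985), np.float64(237.241830999201))
proj dial top [306.37329878 211.61784902] (np.float64(51.12711621146963), np.float64(108.687707380815), np.float64(206.86154244162822))
handle in axes x=100.8 (x,y): 0.12512949712006882 0.04348231865839393  now axes x,y [-0.0421  0.1254  0.0667]
hub in axes x=100.8 (x,y): 0.14035952555879444 -0.00481976612810053  now axes x,y [0.0064 0.14   0.1047]
```

Call:
{"api": "apply_moves", "payload": {
  "plan": [
    {"x": 0,"y": 0,"z": 0,"twist": 8.1,"fingers": 0.2},
    {"x": 0,"y": 0,"z": 0,"twist": 8.1,"fingers": 0.2},
    {"x": 0,"y": 0,"z": 0,"twist": 8.1,"fingers": 0.2},
    {"x": 0,"y": 0,"z": 0,"twist": 8.1,"fingers": 0.2},
    {"x": 0,"y": 0,"z": 0,"twist": 8.1,"fingers": 0.2},
    {"x": 0,"y": 0,"z": 0,"twist": 8.1,"fingers": 0.2},
    {"x": 0,"y": 0,"z": 0,"twist": 8.1,"fingers": 0.2},
    {"x": 0,"y": 0,"z": 0,"twist": 8.1,"fingers": 0.2}
  ]
}}

```text
time: 8.15
eef_pos: [0.5735, -0.1015, 0.2333]
orientation: [-1.452, -2.785, 0.0]
force: [-0.6, -0.2, -1.0]
grip_width: 0.397
grasp_force: 0.0
```

Call:
{"api": "apply_moves", "payload": {
  "plan": [
    {"x": 0,"y": 0,"z": 0,"twist": 8.1,"fingers": 0.2},
    {"x": 0,"y": 0,"z": 0,"twist": 8.1,"fingers": 0.2},
    {"x": 0,"y": 0,"z": 0,"twist": 8.1,"fingers": 0.2},
    {"x": 0.03,"y": 0.01,"z": 0,"twist": 0,"fingers": 0.2},
    {"x": 0.03,"y": 0.01,"z": 0,"twist": 0,"fingers": 0.2},
    {"x": 0.03,"y": 0.01,"z": 0,"twist": 0,"fingers": 0.2},
    {"x": 0.025,"y": 0.01,"z": 0,"twist": 0,"fingers": 0.2},
    {"x": 0,"y": 0,"z": 0,"twist": 0,"fingers": 0.2}
  ]
}}

```text
time: 8.95
eef_pos: [0.5911, 0.022, 0.2334]
orientation: [-1.994, -2.426, -0.001]
force: [-0.4, -1.4, -0.1]
grip_width: 0.398
grasp_force: 0.0
```

```bash
python3 - <<'E'
from h import *
t=grab('top'); s=r.state(); c=cam('wrist'); w=grab('wrist'); Rm=R.from_rotvec(s['orientation']).as_matrix()
print(s['time'],s['eef_pos'].round(4),Rm[:,0].round(3),s['q'].round(2))
T=cam('top'); 
for d in((.5706,-.105),(.5706,-.103),(.572,-.105),(.569,-.105)): print(d,proj(T,[*d,.1]).round(1),needle(T,t,d,100.5,np.arange(.008,.026,.001)))
print('tool offset to handle',Rm.T@(np.array([.595,.0315,.168])-s['eef_pos']),proj(c,[.595,.0315,.168]))
o=np.zeros((600,800,3),np.uint8); o[:420,:560]=w; q=cv2.resize(t[190:235,260:340],None,fx=4,fy=4,interpolation=cv2.INTER_CUBIC); o[420:600,:320]=q; o[440:600,330:800]=cv2.resize(t[160:320,150:500],(470,160)); cv2.imwrite('pics/w5.png',o)
E
```

```text
9.0 [0.591  0.0204 0.2333] [-0.193  0.981  0.   ] [-0.17  0.22  1.57 -0.    1.35 -0.36]
(0.5706, -0.105) [308.4 210.3] (np.float64(62.072035476121954), np.float64(178.6592448841442), np.float64(225.65972761674362))
(0.5706, -0.103) [307.7 210.3] (np.float64(66.97609505977718), np.float64(179.93616277521303), np.float64(224.27903262051666))
(0.572, -0.105) [308.3 209.8] (np.float64(59.12496013502573), np.float64(179.0595758611506), np.float64(225.62967404452237))
(0.569, -0.105) [308.4 210.8] (np.float64(65.50894331368144), np.float64(178.09510525790128), np.float64(225.1020570234819))
tool offset to handle [0.01009887 0.00613117 0.06532689] [285.38668036 210.52332397]
```

View pics/w5.png

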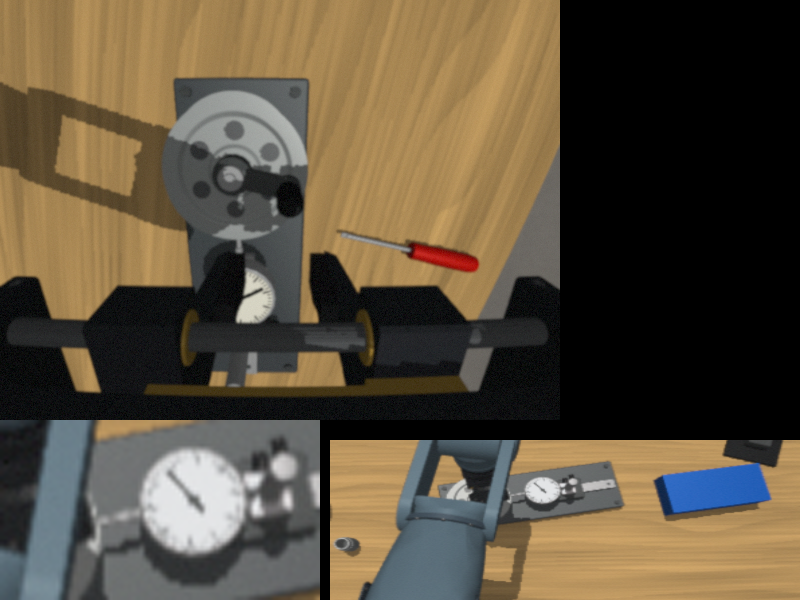

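The wrist view puts the handle top near (290,203), the dial partly hidden and the screwdriver to the right. The top view shows the dial clearly at (308,210).

Call:
{"api": "apply_moves", "payload": {
  "plan": [
    {"x": 0.012,"y": 0.008,"z": 0,"twist": 0,"fingers": 0.2},
    {"x": 0,"y": 0,"z": 0.03,"twist": 0,"fingers": 0.2},
    {"x": 0,"y": 0,"z": 0.03,"twist": 0,"fingers": 0.2},
    {"x": 0,"y": 0,"z": 0.04,"twist": 0,"fingers": 0.2},
    {"x": 0,"y": 0,"z": 0,"twist": 0,"fingers": 0.2},
    {"x": 0,"y": 0,"z": 0,"twist": 0,"fingers": 1},
    {"x": 0,"y": 0,"z": 0,"twist": 0,"fingers": 1},
    {"x": 0,"y": 0,"z": 0,"twist": 0,"fingers": 1}
  ]
}}

```text
time: 9.85
eef_pos: [0.5985, 0.0323, 0.1359]
orientation: [1.997, 2.42, 0.004]
force: [3.7, 0.4, -2.5]
grip_width: 0.24
grasp_force: 30.0
```

```bash
cat > k.py <<'E'
from h import *
im=grab('top'); s=r.state(); p=s['eef_pos']; Rm=R.from_rotvec(s['orientation']).as_matrix()
T=cam('top'); d=plane(T,(308.3,210.1),.1)[:2]
H=np.array([.545,.037]); v=p[:2]-H
a=needle(T,im,d,100.5,np.arange(.008,.026,.001))
print('t',s['time'],'pos',p.round(4),'F',s['force'].round(1),'w',round(s['grip_width'],3),'grip',round(s['grasp_force'],1),'x heading',np.degrees(np.arctan2(Rm[1,0],Rm[0,0])).round(1))
print('crank world deg',np.degrees(np.arctan2(v[1],v[0])).round(1),'rad',np.hypot(*v).round(4),'needle',np.round(a,1),'mm',(np.radians(a[0])/.628).round(2))
cv2.imwrite('pics/lastt.png',im)
E
python3 k.py
```

```text
t 9.9 pos [0.5985 0.0323 0.1359] F [ 4.3  0.4 -0.8] w 0.24 grip 30.0 x heading 101.0
crank world deg -5.1 rad 0.0537 needle [ 61.1 178.2 225. ] mm 1.7
```

```bash
python3 - <<'E'
import numpy as np
a=np.radians(-16+7.5*np.arange(49)); p=52*np.c_[np.sin(a),np.cos(a)]; d=np.diff(p.round(1),axis=0)
for i in range(0,48,4): print(-16+7.5*i, [tuple(r.round(1).tolist()) for r in d[i:i+4]])
E
```

```text
-16.0 [(6.6, 1.4), (6.8, 0.6), (6.8, -0.3), (6.7, -1.2)]
14.0 [(6.5, -2.1), (6.1, -2.9), (5.7, -3.7), (5.2, -4.4)]
44.0 [(4.6, -5.0), (3.9, -5.6), (3.1, -6.1), (2.3, -6.4)]
74.0 [(1.4, -6.6), (0.6, -6.8), (-0.3, -6.8), (-1.2, -6.7)]
104.0 [(-2.1, -6.5), (-2.9, -6.1), (-3.7, -5.7), (-4.4, -5.2)]
134.0 [(-5.0, -4.6), (-5.6, -3.9), (-6.1, -3.1), (-6.4, -2.3)]
164.0 [(-6.6, -1.4), (-6.8, -0.6), (-6.8, 0.3), (-6.7, 1.2)]
194.0 [(-6.5, 2.1), (-6.1, 2.9), (-5.7, 3.7), (-5.2, 4.4)]
224.0 [(-4.6, 5.0), (-3.9, 5.6), (-3.1, 6.1), (-2.3, 6.4)]
254.0 [(-1.4, 6.6), (-0.6, 6.8), (0.3, 6.8), (1.2, 6.7)]
284.0 [(2.1, 6.5), (2.9, 6.1), (3.7, 5.7), (4.4, 5.2)]
314.0 [(5.0, 4.6), (5.6, 3.9), (6.1, 3.1), (6.4, 2.3)]
```

Call:
{"api": "apply_moves", "payload": {
  "plan": [
    {"x": 0.0066,"y": 0.0014,"z": 0,"twist": 0,"fingers": 1},
    {"x": 0.0068,"y": 0.0006,"z": 0,"twist": 0,"fingers": 1},
    {"x": 0.0068,"y": -0.0003,"z": 0,"twist": 0,"fingers": 1},
    {"x": 0.0067,"y": -0.0012,"z": 0,"twist": 0,"fingers": 1},
    {"x": 0,"y": 0,"z": 0,"twist": 0,"fingers": 1},
    {"x": 0,"y": 0,"z": 0,"twist": 0,"fingers": 1}
  ]
}}

```text
time: 10.5
eef_pos: [0.5927, 0.0587, 0.1358]
orientation: [1.997, 2.422, 0.001]
force: [-2.3, -2.6, 7.7]
grip_width: 0.236
grasp_force: 30.0
```

```bash
python3 k.py
```

```text
t 10.55 pos [0.5926 0.0587 0.1358] F [-1.7 -1.5  7. ] w 0.242 grip 30.0 x heading 101.0
crank world deg 24.5 rad 0.0523 needle [ 85.9 174.3 225. ] mm 2.39
```

Call:
{"api": "apply_moves", "payload": {
  "plan": [
    {"x": 0.0065,"y": -0.0021,"z": 0,"twist": 0,"fingers": 1},
    {"x": 0.0061,"y": -0.0029,"z": 0,"twist": 0,"fingers": 1},
    {"x": 0.0057,"y": -0.0037,"z": 0,"twist": 0,"fingers": 1},
    {"x": 0.0052,"y": -0.0044,"z": 0,"twist": 0,"fingers": 1},
    {"x": 0,"y": 0,"z": 0,"twist": 0,"fingers": 1},
    {"x": 0,"y": 0,"z": 0,"twist": 0,"fingers": 1}
  ]
}}

```text
time: 11.15
eef_pos: [0.5751, 0.0782, 0.1358]
orientation: [1.997, 2.422, -0.002]
force: [-4.7, -5.9, 8.6]
grip_width: 0.243
grasp_force: 30.0
```

```bash
python3 k.py
```

```text
t 11.2 pos [0.575  0.0782 0.1358] F [-3.8 -6.3  7.7] w 0.242 grip 30.0 x heading 101.0
crank world deg 53.9 rad 0.051 needle [ 81.6 171.7 224.7] mm 2.27
```

Call:
{"api": "apply_moves", "payload": {
  "plan": [
    {"x": 0.0046,"y": -0.005,"z": 0,"twist": 0,"fingers": 1},
    {"x": 0.0039,"y": -0.0056,"z": 0,"twist": 0,"fingers": 1},
    {"x": 0.0031,"y": -0.0061,"z": 0,"twist": 0,"fingers": 1},
    {"x": 0.0023,"y": -0.0064,"z": 0,"twist": 0,"fingers": 1},
    {"x": 0,"y": 0,"z": 0,"twist": 0,"fingers": 1},
    {"x": 0,"y": 0,"z": 0,"twist": 0,"fingers": 1}
  ]
}}

```text
time: 11.8
eef_pos: [0.5506, 0.0865, 0.1358]
orientation: [1.996, 2.42, -0.002]
force: [-0.8, -9.5, 6.3]
grip_width: 0.239
grasp_force: 30.0
```

```bash
python3 k.py
```

```text
t 11.85 pos [0.5506 0.0865 0.1358] F [ -1.  -10.4   5.6] w 0.239 grip 30.0 x heading 101.0
crank world deg 83.5 rad 0.0498 needle [ 38.4 175.9 222.8] mm 1.07
```

Call:
{"api": "apply_moves", "payload": {
  "plan": [
    {"x": 0.0014,"y": -0.0066,"z": 0,"twist": 0,"fingers": 1},
    {"x": 0.0006,"y": -0.0068,"z": 0,"twist": 0,"fingers": 1},
    {"x": -0.0003,"y": -0.0068,"z": 0,"twist": 0,"fingers": 1},
    {"x": -0.0012,"y": -0.0067,"z": 0,"twist": 0,"fingers": 1},
    {"x": 0,"y": 0,"z": 0,"twist": 0,"fingers": 1},
    {"x": 0,"y": 0,"z": 0,"twist": 0,"fingers": 1}
  ]
}}

```text
time: 12.45
eef_pos: [0.5253, 0.0821, 0.1358]
orientation: [1.995, 2.418, 0.002]
force: [3.7, -9.2, 2.9]
grip_width: 0.238
grasp_force: 30.0
```

```bash
python3 k.py
```

```text
t 12.5 pos [0.5252 0.0821 0.1358] F [ 4.4 -8.6  1.2] w 0.242 grip 30.0 x heading 100.9
crank world deg 113.6 rad 0.0493 needle [ 27.6 168.8 222.4] mm 0.77
```

Call:
{"api": "apply_moves", "payload": {
  "plan": [
    {"x": -0.0036,"y": -0.0065,"z": 0,"twist": 0,"fingers": 1},
    {"x": -0.0029,"y": -0.0061,"z": 0,"twist": 0,"fingers": 1},
    {"x": -0.0037,"y": -0.0057,"z": 0,"twist": 0,"fingers": 1},
    {"x": -0.0044,"y": -0.0052,"z": 0,"twist": 0,"fingers": 1},
    {"x": 0,"y": 0,"z": 0,"twist": 0,"fingers": 1},
    {"x": 0,"y": 0,"z": 0,"twist": 0,"fingers": 1}
  ]
}}

```text
time: 13.1
eef_pos: [0.5046, 0.0651, 0.1358]
orientation: [1.997, 2.42, 0.004]
force: [2.4, -2.1, 8.1]
grip_width: 0.238
grasp_force: 30.0
```

```bash
python3 k.py
```

```text
t 13.15 pos [0.5046 0.0651 0.1357] F [ 2.2 -1.4  7.4] w 0.24 grip 30.0 x heading 101.0
crank world deg 145.2 rad 0.0493 needle [ 39.5 164.4 220.5] mm 1.1
```

Call:
{"api": "apply_moves", "payload": {
  "plan": [
    {"x": -0.005,"y": -0.0046,"z": 0,"twist": 0,"fingers": 1},
    {"x": -0.0056,"y": -0.0039,"z": 0,"twist": 0,"fingers": 1},
    {"x": -0.0061,"y": -0.0031,"z": 0,"twist": 0,"fingers": 1},
    {"x": -0.0064,"y": -0.0023,"z": 0,"twist": 0,"fingers": 1},
    {"x": 0,"y": 0,"z": 0,"twist": 0,"fingers": 1},
    {"x": 0,"y": 0,"z": 0,"twist": 0,"fingers": 1}
  ]
}}

```text
time: 13.75
eef_pos: [0.4949, 0.0404, 0.1357]
orientation: [1.997, 2.421, 0.004]
force: [1.3, 0.9, 10.0]
grip_width: 0.243
grasp_force: 30.0
```

```bash
python3 k.py
```

```text
t 13.8 pos [0.4949 0.0404 0.1357] F [1.7 0.4 9.8] w 0.24 grip 30.0 x heading 101.0
crank world deg 176.1 rad 0.0502 needle [150.2 173.2 220.2] mm 4.17
```

Call:
{"api": "apply_moves", "payload": {
  "plan": [
    {"x": -0.0066,"y": -0.0014,"z": 0,"twist": 0,"fingers": 1},
    {"x": -0.0068,"y": -0.0006,"z": 0,"twist": 0,"fingers": 1},
    {"x": -0.0068,"y": 0.0003,"z": 0,"twist": 0,"fingers": 1},
    {"x": -0.0067,"y": 0.0012,"z": 0,"twist": 0,"fingers": 1},
    {"x": 0,"y": 0,"z": 0,"twist": 0,"fingers": 1},
    {"x": 0,"y": 0,"z": 0,"twist": 0,"fingers": 1}
  ]
}}

```text
time: 14.4
eef_pos: [0.4989, 0.0138, 0.1357]
orientation: [1.998, 2.422, 0.002]
force: [-1.8, -0.7, 12.2]
grip_width: 0.24
grasp_force: 30.0
```

```bash
python3 k.py
```

```text
t 14.45 pos [0.4989 0.0138 0.1357] F [-2.4  0.6 11.9] w 0.24 grip 30.0 x heading 101.0
crank world deg -153.3 rad 0.0517 needle [ 94.8 158.5 220.9] mm 2.63
```

Call:
{"api": "apply_moves", "payload": {
  "plan": [
    {"x": -0.0065,"y": 0.0021,"z": 0,"twist": 0,"fingers": 1},
    {"x": -0.0061,"y": 0.0029,"z": 0,"twist": 0,"fingers": 1},
    {"x": -0.0057,"y": 0.0037,"z": 0,"twist": 0,"fingers": 1},
    {"x": -0.0052,"y": 0.0044,"z": 0,"twist": 0,"fingers": 1},
    {"x": 0,"y": 0,"z": 0,"twist": 0,"fingers": 1},
    {"x": 0,"y": 0,"z": 0,"twist": 0,"fingers": 1}
  ]
}}

```text
time: 15.05
eef_pos: [0.5159, -0.0075, 0.1357]
orientation: [1.998, 2.422, -0.001]
force: [-3.1, -2.1, 13.0]
grip_width: 0.239
grasp_force: 30.0
```

```bash
python3 k.py
```

```text
t 15.1 pos [ 0.5159 -0.0075  0.1357] F [-3.2 -3.6 12.5] w 0.235 grip 30.0 x heading 101.0
crank world deg -123.2 rad 0.0531 needle [ 32.5  99.1 213.8] mm 0.9
```

Call:
{"api": "apply_moves", "payload": {
  "plan": [
    {"x": -0.0046,"y": 0.005,"z": 0,"twist": 0,"fingers": 1},
    {"x": -0.0039,"y": 0.0056,"z": 0,"twist": 0,"fingers": 1},
    {"x": -0.0031,"y": 0.0061,"z": 0,"twist": 0,"fingers": 1},
    {"x": -0.0023,"y": 0.0064,"z": 0,"twist": 0,"fingers": 1},
    {"x": 0,"y": 0,"z": 0,"twist": 0,"fingers": 1},
    {"x": 0,"y": 0,"z": 0,"twist": 0,"fingers": 1}
  ]
}}

```text
time: 15.7
eef_pos: [0.5417, -0.0173, 0.1357]
orientation: [1.997, 2.421, -0.001]
force: [-1.3, -4.3, 10.9]
grip_width: 0.24
grasp_force: 30.0
```

```bash
python3 k.py
```

```text
t 15.75 pos [ 0.5417 -0.0173  0.1358] F [-2.6 -3.9 10.3] w 0.239 grip 30.0 x heading 101.0
crank world deg -93.5 rad 0.0544 needle [ 55.2  88.6 211.6] mm 1.54
```

Call:
{"api": "apply_moves", "payload": {
  "plan": [
    {"x": -0.0014,"y": 0.0066,"z": 0,"twist": 0,"fingers": 1},
    {"x": -0.0006,"y": 0.0068,"z": 0,"twist": 0,"fingers": 1},
    {"x": 0.0003,"y": 0.0068,"z": 0,"twist": 0,"fingers": 1},
    {"x": 0.0012,"y": 0.0067,"z": 0,"twist": 0,"fingers": 1},
    {"x": 0,"y": 0,"z": 0,"twist": 0,"fingers": 1},
    {"x": 0,"y": 0,"z": 0,"twist": 0,"fingers": 1}
  ]
}}

```text
time: 16.35
eef_pos: [0.5686, -0.0126, 0.1358]
orientation: [1.997, 2.421, 0.0]
force: [1.4, -3.8, 8.9]
grip_width: 0.234
grasp_force: 30.0
```

```bash
python3 k.py
```

```text
t 16.4 pos [ 0.5686 -0.0126  0.1358] F [ 1.6 -4.5  8.6] w 0.239 grip 30.0 x heading 101.0
crank world deg -64.6 rad 0.0549 needle [ 47.6 170.5 222.6] mm 1.32
```

Call:
{"api": "apply_moves", "payload": {
  "plan": [
    {"x": 0.0021,"y": 0.0065,"z": 0,"twist": 0,"fingers": 1},
    {"x": 0.0029,"y": 0.0061,"z": 0,"twist": 0,"fingers": 1},
    {"x": 0.0037,"y": 0.0057,"z": 0,"twist": 0,"fingers": 1},
    {"x": 0.0044,"y": 0.0052,"z": 0,"twist": 0,"fingers": 1},
    {"x": 0,"y": 0,"z": 0,"twist": 0,"fingers": 1},
    {"x": 0,"y": 0,"z": 0,"twist": 0,"fingers": 1}
  ]
}}

```text
time: 17.0
eef_pos: [0.5894, 0.0051, 0.1358]
orientation: [1.996, 2.42, 0.002]
force: [2.7, -4.2, 7.6]
grip_width: 0.238
grasp_force: 30.0
```

```bash
sed -i 's/H=np.array.*; v=/H=np.array([.5465,.0346]); v=/' k.py; python3 k.py
```

```text
t 17.05 pos [0.5894 0.0051 0.1358] F [ 2.4 -3.5  7.3] w 0.24 grip 30.0 x heading 101.0
crank world deg -34.5 rad 0.0521 needle [ 56.4 162.  223.8] mm 1.57
```

Call:
{"api": "apply_moves", "payload": {
  "plan": [
    {"x": 0.005,"y": 0.0046,"z": 0,"twist": 0,"fingers": 1},
    {"x": 0.0056,"y": 0.0039,"z": 0,"twist": 0,"fingers": 1},
    {"x": 0.0061,"y": 0.0031,"z": 0,"twist": 0,"fingers": 1},
    {"x": 0.0064,"y": 0.0023,"z": 0,"twist": 0,"fingers": 1},
    {"x": 0,"y": 0,"z": 0,"twist": 0,"fingers": 1},
    {"x": 0,"y": 0,"z": 0,"twist": 0,"fingers": 1}
  ]
}}

```text
time: 17.65
eef_pos: [0.5984, 0.0309, 0.1358]
orientation: [1.997, 2.421, 0.002]
force: [2.1, -1.5, 8.0]
grip_width: 0.237
grasp_force: 30.0
```

```bash
python3 k.py
```

```text
t 17.7 pos [0.5984 0.0309 0.1358] F [ 1.3 -1.2  8. ] w 0.244 grip 30.0 x heading 101.0
crank world deg -4.0 rad 0.0521 needle [ 61.1 177.7 224.8] mm 1.7
```

Call:
{"api": "apply_moves", "payload": {
  "plan": [
    {"x": 0.0066,"y": 0.0014,"z": 0,"twist": 0,"fingers": 1},
    {"x": 0.0068,"y": 0.0006,"z": 0,"twist": 0,"fingers": 1},
    {"x": 0.0068,"y": -0.0003,"z": 0,"twist": 0,"fingers": 1},
    {"x": 0.0067,"y": -0.0012,"z": 0,"twist": 0,"fingers": 1},
    {"x": 0.0065,"y": -0.0021,"z": 0,"twist": 0,"fingers": 1},
    {"x": 0.0061,"y": -0.0029,"z": 0,"twist": 0,"fingers": 1},
    {"x": 0,"y": 0,"z": 0,"twist": 0,"fingers": 1}
  ]
}}

```text
time: 18.4
eef_pos: [0.5858, 0.0687, 0.1358]
orientation: [1.997, 2.422, 0.0]
force: [-0.5, -2.4, 10.3]
grip_width: 0.24
grasp_force: 30.0
```

```bash
python3 k.py
```

```text
t 18.45 pos [0.5858 0.0687 0.1357] F [-1.8 -3.5 10.4] w 0.24 grip 30.0 x heading 101.0
crank world deg 41.0 rad 0.052 needle [ 95.1 159.6 224.5] mm 2.64
```

Call:
{"api": "apply_moves", "payload": {
  "plan": [
    {"x": 0.0057,"y": -0.0037,"z": 0,"twist": 0,"fingers": 1},
    {"x": 0.0052,"y": -0.0044,"z": 0,"twist": 0,"fingers": 1},
    {"x": 0.0046,"y": -0.005,"z": 0,"twist": 0,"fingers": 1},
    {"x": 0.0039,"y": -0.0056,"z": 0,"twist": 0,"fingers": 1},
    {"x": 0.0031,"y": -0.0061,"z": 0,"twist": 0,"fingers": 1},
    {"x": 0.0023,"y": -0.0064,"z": 0,"twist": 0,"fingers": 1},
    {"x": 0.0014,"y": -0.0066,"z": 0,"twist": 0,"fingers": 1},
    {"x": 0.0006,"y": -0.0068,"z": 0,"twist": 0,"fingers": 1}
  ]
}}

```text
time: 19.25
eef_pos: [0.5386, 0.0859, 0.1358]
orientation: [1.995, 2.419, 0.004]
force: [6.1, -3.9, 4.7]
grip_width: 0.244
grasp_force: 30.0
```

Call:
{"api": "apply_moves", "payload": {
  "plan": [
    {"x": -0.0003,"y": -0.0068,"z": 0,"twist": 0,"fingers": 1},
    {"x": -0.0012,"y": -0.0067,"z": 0,"twist": 0,"fingers": 1},
    {"x": -0.0021,"y": -0.0065,"z": 0,"twist": 0,"fingers": 1},
    {"x": -0.0029,"y": -0.0061,"z": 0,"twist": 0,"fingers": 1},
    {"x": -0.0037,"y": -0.0057,"z": 0,"twist": 0,"fingers": 1},
    {"x": -0.0044,"y": -0.0052,"z": 0,"twist": 0,"fingers": 1},
    {"x": -0.005,"y": -0.0046,"z": 0,"twist": 0,"fingers": 1},
    {"x": 0,"y": 0,"z": 0,"twist": 0,"fingers": 1}
  ]
}}

```text
time: 20.05
eef_pos: [0.501, 0.0595, 0.1358]
orientation: [1.997, 2.42, 0.005]
force: [4.1, -0.6, 7.1]
grip_width: 0.241
grasp_force: 30.0
```

```bash
python3 k.py
```

```text
t 20.1 pos [0.501  0.0595 0.1357] F [ 3.5 -0.4  7.7] w 0.24 grip 30.0 x heading 100.9
crank world deg 151.3 rad 0.0519 needle [ 80.1 164.4 221.2] mm 2.23
```

Call:
{"api": "apply_moves", "payload": {
  "plan": [
    {"x": -0.0056,"y": -0.0039,"z": 0,"twist": 0,"fingers": 1},
    {"x": 0,"y": 0,"z": 0,"twist": 0,"fingers": 1},
    {"x": 0,"y": 0,"z": 0,"twist": 0,"fingers": 1}
  ]
}}

```text
time: 20.4
eef_pos: [0.4982, 0.0536, 0.1358]
orientation: [1.997, 2.421, 0.005]
force: [2.8, 0.9, 8.5]
grip_width: 0.237
grasp_force: 30.0
```

```bash
python3 k.py
```

```text
t 20.45 pos [0.4982 0.0536 0.1357] F [3.3 0.1 7.8] w 0.239 grip 30.0 x heading 101.0
crank world deg 158.5 rad 0.0519 needle [111.3 163.5 221.2] mm 3.09
```

Call:
{"api": "apply_moves", "payload": {
  "plan": [
    {"x": -0.0061,"y": -0.0031,"z": 0,"twist": 0,"fingers": 1},
    {"x": 0,"y": 0,"z": 0,"twist": 0,"fingers": 1},
    {"x": 0,"y": 0,"z": 0,"twist": 0,"fingers": 1}
  ]
}}

```text
time: 20.75
eef_pos: [0.4961, 0.0472, 0.1357]
orientation: [1.997, 2.421, 0.005]
force: [2.9, 1.7, 8.9]
grip_width: 0.241
grasp_force: 30.0
```

```bash
python3 k.py
```

```text
t 20.8 pos [0.4962 0.0472 0.1357] F [2.1 0.7 9. ] w 0.242 grip 30.0 x heading 101.0
crank world deg 165.9 rad 0.0519 needle [136.4 167.7 220.4] mm 3.79
```

Call:
{"api": "apply_moves", "payload": {
  "plan": [
    {"x": -0.0064,"y": -0.0023,"z": 0,"twist": 0,"fingers": 1},
    {"x": 0,"y": 0,"z": 0,"twist": 0,"fingers": 1},
    {"x": 0,"y": 0,"z": 0,"twist": 0,"fingers": 1}
  ]
}}

```text
time: 21.1
eef_pos: [0.4949, 0.0406, 0.1357]
orientation: [1.998, 2.422, 0.004]
force: [0.9, 2.0, 9.8]
grip_width: 0.238
grasp_force: 30.0
```

```bash
python3 k.py
```

```text
t 21.15 pos [0.4949 0.0406 0.1357] F [1.3 2.1 9.6] w 0.24 grip 30.0 x heading 101.0
crank world deg 173.3 rad 0.0519 needle [150.1 172.7 220.1] mm 4.17
```

Call:
{"api": "apply_moves", "payload": {
  "plan": [
    {"x": -0.0066,"y": -0.0014,"z": 0,"twist": 0,"fingers": 1},
    {"x": 0,"y": 0,"z": 0,"twist": 0,"fingers": 1},
    {"x": 0,"y": 0,"z": 0,"twist": 0,"fingers": 1}
  ]
}}

```text
time: 21.45
eef_pos: [0.4946, 0.0339, 0.1357]
orientation: [1.998, 2.422, 0.004]
force: [0.9, 3.1, 10.8]
grip_width: 0.237
grasp_force: 30.0
```

```bash
python3 k.py
```

```text
t 21.5 pos [0.4946 0.0339 0.1357] F [1.2 1.6 9.6] w 0.244 grip 30.0 x heading 101.0
crank world deg -179.3 rad 0.0519 needle [153.1 167.6 219.9] mm 4.26
```

Call:
{"api": "apply_moves", "payload": {
  "plan": [
    {"x": -0.0068,"y": -0.0006,"z": 0,"twist": 0,"fingers": 1},
    {"x": 0,"y": 0,"z": 0,"twist": 0,"fingers": 1},
    {"x": 0,"y": 0,"z": 0,"twist": 0,"fingers": 1}
  ]
}}

```text
time: 21.8
eef_pos: [0.4951, 0.0271, 0.1357]
orientation: [1.998, 2.422, 0.003]
force: [-0.4, 2.3, 11.5]
grip_width: 0.235
grasp_force: 30.0
```

```bash
python3 k.py
```

```text
t 21.85 pos [0.4951 0.0271 0.1357] F [-0.9  2.1 10.5] w 0.24 grip 30.0 x heading 101.0
crank world deg -171.7 rad 0.052 needle [144.8 168.9 220.2] mm 4.02
```

Call:
{"api": "apply_moves", "payload": {
  "plan": [
    {"x": -0.0068,"y": 0.0003,"z": 0,"twist": 0,"fingers": 1},
    {"x": 0,"y": 0,"z": 0,"twist": 0,"fingers": 1},
    {"x": 0,"y": 0,"z": 0,"twist": 0,"fingers": 1}
  ]
}}

```text
time: 22.15
eef_pos: [0.4965, 0.0205, 0.1357]
orientation: [1.998, 2.423, 0.003]
force: [-1.3, 2.2, 13.3]
grip_width: 0.236
grasp_force: 30.0
```

```bash
python3 k.py
```

```text
t 22.2 pos [0.4965 0.0205 0.1357] F [-1.5  1.8 12.5] w 0.242 grip 30.0 x heading 101.0
crank world deg -164.2 rad 0.052 needle [125.5 173.5 220.8] mm 3.49
```

Call:
{"api": "apply_moves", "payload": {
  "plan": [
    {"x": 0.0051,"y": -0.0002,"z": 0,"twist": 0,"fingers": 1},
    {"x": 0.0051,"y": 0.0003,"z": 0,"twist": 0,"fingers": 1},
    {"x": 0.005,"y": 0.0008,"z": 0,"twist": 0,"fingers": 1},
    {"x": 0,"y": 0,"z": 0,"twist": 0,"fingers": 1},
    {"x": 0,"y": 0,"z": 0,"twist": 0,"fingers": 1}
  ]
}}

```text
time: 22.7
eef_pos: [0.4946, 0.0347, 0.1357]
orientation: [1.997, 2.422, 0.001]
force: [-1.3, -1.7, 12.2]
grip_width: 0.237
grasp_force: 30.0
```

```bash
python3 k.py
```

```text
t 22.75 pos [0.4946 0.0348 0.1357] F [-0.6 -1.4 11.7] w 0.239 grip 30.0 x heading 101.0
crank world deg 179.8 rad 0.0519 needle [153.2 167.4 220.2] mm 4.26
```

Call:
{"api": "apply_moves", "payload": {
  "plan": [
    {"x": 0.001,"y": 0,"z": 0,"twist": 0,"fingers": 1},
    {"x": 0,"y": 0,"z": 0,"twist": 0,"fingers": 1},
    {"x": 0,"y": 0,"z": 0,"twist": 0,"fingers": 1}
  ]
}}

```text
time: 23.05
eef_pos: [0.4946, 0.0352, 0.1357]
orientation: [1.997, 2.421, 0.0]
force: [0.5, -5.0, 10.7]
grip_width: 0.239
grasp_force: 30.0
```

```bash
python3 k.py
```

```text
t 23.1 pos [0.4946 0.0352 0.1357] F [ 0.5 -4.1 10. ] w 0.239 grip 30.0 x heading 101.0
crank world deg 179.4 rad 0.0519 needle [153.1 167.9 220. ] mm 4.25
```

Call:
{"api": "apply_moves", "payload": {
  "plan": [
    {"x": 0,"y": 0,"z": 0,"twist": 0,"fingers": 0.2},
    {"x": 0,"y": 0,"z": 0,"twist": 0,"fingers": 0.2},
    {"x": 0,"y": 0,"z": 0,"twist": 0,"fingers": 0.2},
    {"x": 0,"y": 0,"z": -0.02,"twist": 0,"fingers": 0.2},
    {"x": 0,"y": 0,"z": -0.04,"twist": 0,"fingers": 0.2},
    {"x": 0,"y": 0,"z": -0.04,"twist": 0,"fingers": 0.2},
    {"x": 0,"y": 0,"z": 0,"twist": 0,"fingers": 0.2},
    {"x": 0,"y": 0,"z": 0,"twist": 0,"fingers": 0.2}
  ]
}}

```text
time: 23.9
eef_pos: [0.4934, 0.0363, 0.2341]
orientation: [1.998, 2.423, 0.001]
force: [-0.4, 0.4, -0.8]
grip_width: 0.402
grasp_force: 0.0
```

```bash
python3 k.py; python3 - <<'E'
from h import *
t=cv2.imread('pics/lastt.png'); w=grab('wrist'); o=np.zeros((600,560,3),np.uint8); o[:420]=w; o[420:,:320]=cv2.resize(t[190:235,260:340],None,fx=4,fy=4,interpolation=cv2.INTER_CUBIC); cv2.imwrite('pics/w6.png',o)
E
```

```text
t 23.95 pos [0.4926 0.0364 0.2328] F [-0.8 -0.6 -0.6] w 0.401 grip 0.0 x heading 101.0
crank world deg 178.1 rad 0.054 needle [153.2 169.  220.3] mm 4.26
```

View pics/w6.png

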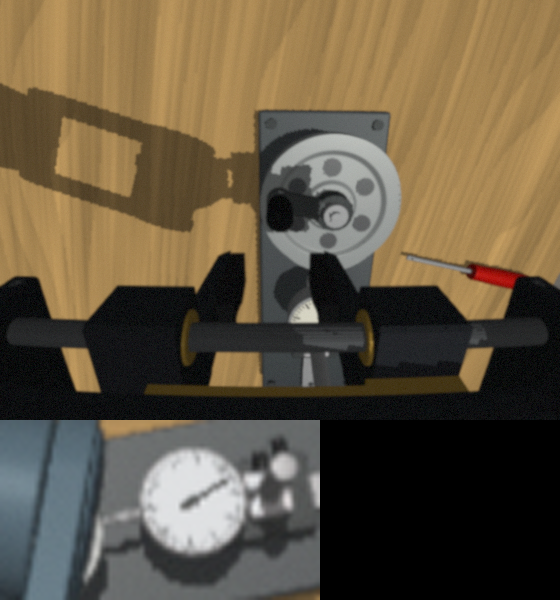

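The hand is clear. The handle is free at (280,212), and the needle still reads 153° (4.26 mm), matching the measured peak. The bystanders seen in the view are unmoved, so I'm handing in.

```bash
python3 -c "
from rig import r
print(r.finish_job())"
```

```text
the job is handed in; nothing more can be done
None
```

The job is handed in: the wheel stands with its highest spot (crank at about 179° in world axes) under the plunger, which is pressed in about 4.26 mm of its 8 mm travel, and the robot is clear of everything.

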